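# Book handset battery packs into the two-row tray on the bench counter

### The job

Book in the battery packs that lie on the bench. First turn the bench counter's pointer knob on clockwise until it stands on 0; then lay every pack flat in the tray, the long ones in the far, wide row and the short ones in the near, narrow row, and press the counter's lever right through and let it come back once for each pack, so that the pointer ends on the number of packs in the tray. Leave the glue bottle, the loupe and the white jar where they stand.

Things in the scene. Friction and masses are not known exactly. Their poses are not given: they have to be found in the camera images.
- long_1: Long battery pack: black plastic block, 86 mm long (its own x), 24 mm wide, 16 mm high, rounded edges, grey label, three small brass contacts on top at the +x end; about 60 g; loose, starts flat on the bench; may be absent. Short packs look alike but are 62 mm long. Origin: centre of underside, z up
- long_2: Long battery pack: black plastic block, 86 mm long (its own x), 24 mm wide, 16 mm high, rounded edges, grey label, three small brass contacts on top at the +x end; about 60 g; loose, starts flat on the bench; may be absent. Short packs look alike but are 62 mm long. Origin: centre of underside, z up
- long_3: Long battery pack: black plastic block, 86 mm long (its own x), 24 mm wide, 16 mm high, rounded edges, grey label, three small brass contacts on top at the +x end; about 60 g; loose, starts flat on the bench; may be absent. Short packs look alike but are 62 mm long. Origin: centre of underside, z up
- short_1: Short battery pack: black plastic block, 62 mm long (its own x), 24 mm wide, 16 mm high, rounded edges, grey label, three small brass contacts on top at the +x end; about 45 g; loose, starts flat on the bench; may be absent. Long packs look alike but are 86 mm long. Origin: centre of underside, z up
- short_2: Short battery pack: black plastic block, 62 mm long (its own x), 24 mm wide, 16 mm high, rounded edges, grey label, three small brass contacts on top at the +x end; about 45 g; loose, starts flat on the bench; may be absent. Long packs look alike but are 86 mm long. Origin: centre of underside, z up
- short_3: Short battery pack: black plastic block, 62 mm long (its own x), 24 mm wide, 16 mm high, rounded edges, grey label, three small brass contacts on top at the +x end; about 45 g; loose, starts flat on the bench; may be absent. Long packs look alike but are 86 mm long. Origin: centre of underside, z up
- tray: Aluminium tray, fixed, 176 mm along its x (away from the robot), 142 mm along its y; two rows run along y. Floor 3 mm thick. Three rails along y at x = -86, -12, +86 mm, 4 mm thick, tops 16 mm above the bench; at y = +-70 mm only low end lips, tops 5 mm above the bench. Packs lie across a row (long axis along tray x), side by side. Origin: centre of underside, z up
- short_row (a point): middle of the floor of the near, narrow row, 3 mm above the bench, axes as the tray's. The row is 70 mm wide along x, for the 62 mm packs, and takes three of them, at y about -46, 0 and +46 mm (22 mm gaps leave room for fingers)
- long_row (a point): middle of the floor of the far, wide row, 3 mm above the bench, axes as the tray's. The row is 94 mm wide along x, for the 86 mm packs, and takes three of them, at y about -46, 0 and +46 mm (22 mm gaps leave room for fingers)
- counter: Bench counter, fixed: grey round base, 108 mm diameter, 8 mm high; white dial plate, 96 mm diameter, face 33 mm above the bench, numbers 0 to 9 clockwise 36 degrees apart, 0 towards the counter's +x (away from the robot, like 12 on a clock). Between them a brass ratchet wheel that turns with the pointer knob. Lever on the robot's side. Origin: centre of the underside, z up
- pointer (a joint): knob angle, rad, growing clockwise seen from above; number n is at n x 0.6283 (-0.628 is 9, -1.257 is 8, 6.283 is 0 again). Spring detent at each number, pulls in from about 0.2 rad; about 0.05 N m to turn. Turns clockwise only, the pawl blocks it backwards: if it went too far, turn it on right round. Starts on a number from 3 to 9
- knob_grip (a point): on the knob's vertical axis at grip height, 48 mm above the bench. The knob is a black bar 12 mm thick, 46 mm long (18 mm behind the axis, 28 mm in front), from 38 to 60 mm above the bench, with a pointed nose and a white line on top; the point's +x points along the nose to the number it stands on
- lever (a joint): lever angle about the counter's axis, rad: 0 at rest, growing clockwise seen from above to the stop at 0.707. A light spring (about 2 N at the post) brings it back. The pawl takes up the wheel after 0.07; a stroke to the stop (at least past 0.65) moves the pointer on one number. It must go back below 0.05 before the next stroke; the wheel stays on the way back
- lever_post (a point): on the lever's upright post, 72 mm from the counter's axis, 45 mm above the bench. The post is a black rubber sleeve, 16 mm diameter, from 27 to 63 mm above the bench; point +x points outwards along the lever. Lever at rest lies 150 degrees clockwise from the counter's +x (towards the robot, on its right), at the stop 190.5 degrees
- glue_bottle: bystander: white nozzle bottle, 30 mm wide, 98 mm tall, at the back right; origin at its base
- loupe: bystander: black loupe barrel, 34 mm wide, 36 mm tall, at the back left; origin at its base
- cream_jar: bystander: white screw jar, 68 mm diameter, 72 mm tall, at the right front corner of the bench; origin at its base

How it is judged (in metres and radians):
On the way, in this order (a step that is already met when the one before it is completed fails the run):
1. the pointer knob stands on 0 ((value of joint pointer between -0.2 and 0.2 rad or value of joint pointer between 6.0832 and 6.4832 rad)), for 0.3 s.
2. the lever is pressed right through for the first count and the pointer stands on 1 (value of joint lever above 0.6 rad and (value of joint pointer between 0.4283 and 0.8283 rad or value of joint pointer between 6.7115 and 7.1115 rad)), for 0.05 s.
3. the lever is pressed right through for the second count and the pointer stands on 2 (value of joint lever above 0.6 rad and (value of joint pointer between 1.0566 and 1.4566 rad or value of joint pointer between 7.3398 and 7.7398 rad)), for 0.05 s.
4. the lever is pressed right through for the third count and the pointer stands on 3 (value of joint lever above 0.6 rad and (value of joint pointer between 1.685 and 2.085 rad or value of joint pointer between 7.9681 and 8.3681 rad)), for 0.05 s.
5. the lever is pressed right through for the fourth count and the pointer stands on 4 (value of joint lever above 0.6 rad and (value of joint pointer between 2.3133 and 2.7133 rad or value of joint pointer between 8.5965 and 8.9965 rad)), for 0.05 s.
At the end, for the whole second after the job is handed in: each pack present lies still and flat on its row's floor (within 4 mm; long: far row, short: near row), within 6 mm of the row's middle line, 60 mm of its middle along y, 0.12 rad of square; pointer within 0.2 rad of the number of packs present; lever back at rest (below 0.06 rad) (x of long_1 in the frame of long_row between -0.006 and 0.006 m and y of long_1 in the frame of long_row between -0.06 and 0.06 m and z of long_1 in the frame of long_row between -0.004 and 0.004 m and angle between the x axis of each of long_1, long_2, long_3, short_1, short_2, short_3 and the x axis of tray, either way round below 0.12 rad and linear speed of each of long_1, long_2, long_3, short_1, short_2, short_3 below 0.02 m/s and x of long_2 in the frame of long_row between -0.006 and 0.006 m and y of long_2 in the frame of long_row between -0.06 and 0.06 m and z of long_2 in the frame of long_row between -0.004 and 0.004 m and x of long_3 in the frame of long_row between -0.006 and 0.006 m and y of long_3 in the frame of long_row between -0.06 and 0.06 m and z of long_3 in the frame of long_row between -0.004 and 0.004 m and x of short_1 in the frame of short_row between -0.006 and 0.006 m and y of short_1 in the frame of short_row between -0.06 and 0.06 m and z of short_1 in the frame of short_row between -0.004 and 0.004 m and x of short_2 in the frame of short_row between -0.006 and 0.006 m and y of short_2 in the frame of short_row between -0.06 and 0.06 m and z of short_2 in the frame of short_row between -0.004 and 0.004 m and x of short_3 in the frame of short_row between -0.006 and 0.006 m and y of short_3 in the frame of short_row between -0.06 and 0.06 m and z of short_3 in the frame of short_row between -0.004 and 0.004 m and (((distance between long_1 and long_2 below 10 m or height (world z) of tray above 10 m) and (distance between long_1 and long_3 below 10 m or height (world z) of tray above 10 m) and (distance between short_1 and short_2 below 10 m or height (world z) of tray above 10 m) and (distance between short_1 and short_3 below 10 m or height (world z) of tray above 10 m) and (value of joint pointer between 3.5699 and 3.9699 rad or value of joint pointer between 9.8531 and 10.2531 rad)) or ((distance between long_1 and long_2 below 10 m or height (world z) of tray above 10 m) and (distance between long_1 and long_3 below 10 m or height (world z) of tray above 10 m) and ((height (world z) of short_1 above 10 m and height (world z) of tray below 10 m) or (height (world z) of short_2 above 10 m and height (world z) of tray below 10 m) or (height (world z) of short_3 above 10 m and height (world z) of tray below 10 m)) and (value of joint pointer between 2.9416 and 3.3416 rad or value of joint pointer between 9.2248 and 9.6248 rad)) or (((height (world z) of long_1 above 10 m and height (world z) of tray below 10 m) or (height (world z) of long_2 above 10 m and height (world z) of tray below 10 m) or (height (world z) of long_3 above 10 m and height (world z) of tray below 10 m)) and (distance between short_1 and short_2 below 10 m or height (world z) of tray above 10 m) and (distance between short_1 and short_3 below 10 m or height (world z) of tray above 10 m) and (value of joint pointer between 2.9416 and 3.3416 rad or value of joint pointer between 9.2248 and 9.6248 rad)) or (((height (world z) of long_1 above 10 m and height (world z) of tray below 10 m) or (height (world z) of long_2 above 10 m and height (world z) of tray below 10 m) or (height (world z) of long_3 above 10 m and height (world z) of tray below 10 m)) and ((height (world z) of short_1 above 10 m and height (world z) of tray below 10 m) or (height (world z) of short_2 above 10 m and height (world z) of tray below 10 m) or (height (world z) of short_3 above 10 m and height (world z) of tray below 10 m)) and (value of joint pointer between 2.3133 and 2.7133 rad or value of joint pointer between 8.5965 and 8.9965 rad))) and value of joint lever below 0.06 rad and angular speed of pointer below 0.1 rad/s); the robot touches nothing.
It fails at once if the glue bottle, the loupe or the white jar is moved by more than 3 cm (distance of any of glue_bottle, loupe, cream_jar from where it was at the start of the episode above 0.03 m).
Of long_1, long_2, long_3 only 2 to 3 are there at a start; the rules pass over those that are not, and their reading is None.
Of short_1, short_2, short_3 only 2 to 3 are there at a start; the rules pass over those that are not, and their reading is None.
At some moment in a run one of short_1, short_2, short_3 may be knocked a few centimetres aside while the robot is not near it.
Once in a run the grip may slacken for a moment while it holds something.
It also fails if it takes over 210 s, if anything falls off the work surface, if the arm or the gripper's body presses on something with over 40 N, if the wrist force passes 120 N, or if a joint passes its speed limit or range.

### The arm

A 6-joint arm with a two-finger parallel gripper is mounted at the origin on a cart in front of the work surface, level with it; the furniture and walls round the work are solid. World frame = base frame: x ahead of the robot, y to its left, z up, the work surface at z = 0. Lengths are in m, angles in degrees, forces in N, time in s.
With the tool pointing down it reaches from about 0.375 to 0.9 m from the base axis. Payload 3.1 kg.
Tool frame: the origin (TCP) lies on the centre line of the jaws, within the pads' length; the fingertips stand finger_overhang ahead of it and the grasp point (between the pads) lies 5 mm behind it (finger_overhang is the distance from the TCP to the fingertips, in m); z points along the fingers, y is the line along which they close (so a half turn about z gives the same grasp; the last joint's range is limited). The gripper opens to 87 mm and grips with 3 to 60 N. Pads are 19 mm wide; open, the fingers measure 117 mm over their backs; the gripper's body (75 mm by 190 mm) begins 51 mm behind the grasp point.
Start: joints at [61.793, 30.224, 82.088, -0, 67.689, -10.227], TCP at [0.193, 0.594, 0.237] pointing down, gripper open.
Joint ranges: [-176.69, 176.69], [-43.24, 126.21], [12.49, 139.97], [-82, 262], [0, 151.66], [-163.58, 163.58]. Speed limits (degrees/s): [159.86, 159.86, 180, 180, 180, 180].

### API

Orientations are given as a 3x3 rotation matrix whose columns are the frame's x, y, z axes.
In Python, from rig import read_state, capture, calibration, hand_in, finger_overhang gives the robot as it stands.
- The arm moves only by the tool send_rows, never from a script. Its argument "plan" is a list of rows, each a list of 5 numbers: the closure in counts, from 0 (fully open) to 255 (shut), then the shift along the tool's x, y, z in m, then the turn about the tool's z in rad. A call has 1 to 20 rows; each row shifts and turns the commanded pose from where the row before left it, along the tool's axes as they then stand; what a row does not reach is not made up. A row lasts 1/12 s, in which the tool goes at most 41.7 mm and 7.16 degrees, less where a joint would pass 70% of its speed; a pose out of reach is approached as far as the arm can. A call is refused whole if a number of a shift passes 0.0417 or a number of a turn 0.125, either way. A call with a gripper value outside its range is refused whole. The fingers move at their own pace and stop on an object; the grip force is fixed at half the most. Time passes only in rows, so rows that do not move let the fingers close. It gives the time, the measured TCP pose, the force, the opening and the grip force at its end, in the units of the state.
- read_state(): the state, without advancing time (a new reading comes with each control period).
- capture(name): name is "side" or "top" or "wrist"; returns (picture, depth): 420x560x3 uint8, blue, green, red; 420x560 float32, m along the optical axis (not along the pixel's ray), 0 where there is no reading.
- calibration(name): a dict with "fx", "fy", "cx", "cy" (pixels), "xyz" and "rotation" of the camera in the world. Camera axes: x right, y down, z forward; pixel columns grow to the right and rows downward; lengths in m; the calibration is good to about 2 mm. A picture is of the moment at which its call begins: read the wrist's pose just before it. calibration takes no time and is no camera call; for the wrist camera it gives the pose at the moment of the call.
- hand_in(): hands the job in; it is judged then, once.
The state is a dict: "time_s": time; "joint_positions": joint angles; "qvel": joint speeds; "tau": joint torques, N m; "position": TCP position; "tcp_rot": TCP orientation; "force": force on the tool from outside, world axes, zero at the start; "moment": the same for the moment, N m; "opening": opening from 0.0 (shut) to 1.0 (fully open); "grasp_force": force on a finger pad.
Only numpy, scipy, OpenCV 4.12 (cv2) and the standard library are available. Lean on these libraries where they do the work, as an engineer would, in place of code of your own. Each camera call takes 0.05 s, during which the arm holds its last target. There are 200 camera calls.

## Working session

There is one attempt and no reset: what is moved stays moved. The work goes in short steps, Python scripts to look and compute and a tool call to move; the robot and the scene stay as the last step left them, time stands still between calls to the robot, and variables do not carry over. Pictures are saved under pics/ and viewed, at most 14 in all, crops included, and the job is handed in when it is done.

Besides the shell and the picture viewer there is one more tool, called after "Call:" as name(argument=value, ...) on one line, values as JSON. send_rows: Moves the arm, as the interface text tells. Its arguments: {"type":"object","properties":{"plan":{"type":"array","items":{"type":"array","items":{"type":"number"}}}},"required":["plan"]}

```bash
mkdir -p pics; ls; cat > h.py <<'E'
import numpy as np, cv2
from rig import *
def shot(n,f):
    c=calibration(n); im,d=capture(n); cv2.imwrite(f'pics/{f}.png',im); np.savez(f'pics/{f}.npz',im=im,d=d,K=[c['fx'],c['fy'],c['cx'],c['cy']],t=c['xyz'],R=c['rotation']); return load(f)
def load(f): return dict(np.load(f'pics/{f}.npz'))
def ray(s,u,v,z):
    u=np.atleast_1d(u).astype(float);v=np.atleast_1d(v).astype(float)
    fx,fy,cx,cy=s['K']; r=np.c_[(u-cx)/fx,(v-cy)/fy,np.ones_like(u)]@s['R'].T
    return s['t']+r*((z-s['t'][2])/r[:,2])[:,None]
def cloud(s):
    h,w=s['d'].shape; v,u=np.mgrid[:h,:w]; fx,fy,cx,cy=s['K']; d=s['d']
    return np.dstack([(u-cx)/fx*d,(v-cy)/fy*d,d])@s['R'].T+s['t']
E
python3 - <<'E'
from h import *
np.set_printoptions(precision=4,suppress=True)
s=read_state(); print(s['time_s'],s['position'],s['tcp_rot'],s['opening'],finger_overhang)
for n in('top','side'):
    c=shot(n,n+'0'); print(n,c['K'],c['t'],c['R'])
E
```

```text
pics
0.0 [0.1926 0.5939 0.2356] [[-0.9512  0.3087 -0.001 ]
 [ 0.3087  0.9512 -0.0019]
 [ 0.0003 -0.0021 -1.    ]] 0.999478314141604 0.014
top [439.1294 439.1294 275.3207 211.8866] [0.401  0.1158 1.1343] [[-0.0039 -0.9908  0.135 ]
 [-0.9999  0.0024 -0.0111]
 [ 0.0107 -0.135  -0.9908]]
side [521.2539 521.2539 284.6921 210.0296] [0.3266 1.2376 0.6641] [[-0.9766 -0.1161  0.181 ]
 [-0.214   0.4386 -0.8728]
 [ 0.022  -0.8911 -0.4532]]
```

View pics/top0.png

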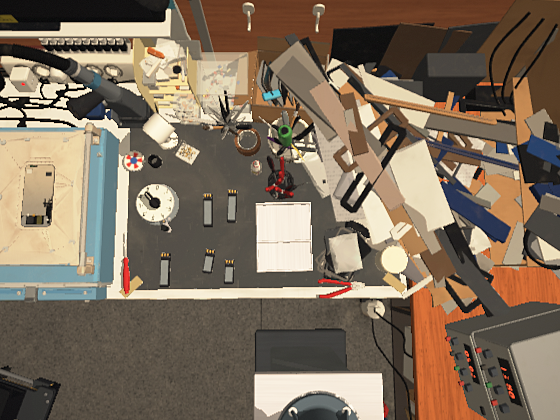

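View pics/side0.png

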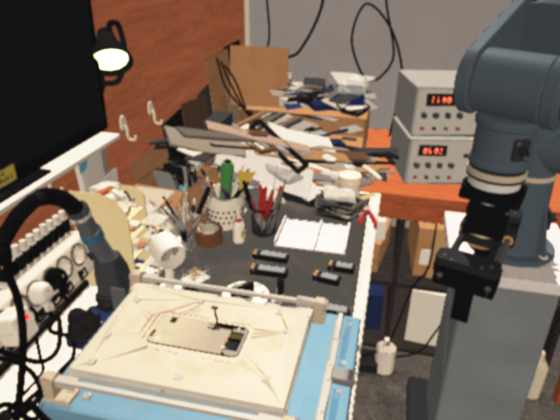

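The top view shows the counter at about (155,203), the tray at (284,238), and five packs at (207,210), (232,206), (165,268), (208,260) and (229,270). I'll measure these now.

```bash
python3 - <<'E'
from h import *
np.set_printoptions(precision=4,suppress=True)
s=load('top0'); P=cloud(s); z=P[...,2]
print('bench z',np.median(z[225:245,110+90:250]))
m=((z>.009)&(z<.024)).astype(np.uint8); m[:, :125]=0;m[:,252:]=0;m[:185]=0;m[288:]=0
n,l,st,c=cv2.connectedComponentsWithStats(m)
for i in range(1,n):
    if st[i,4]<40: continue
    q=P[l==i]; r=cv2.minAreaRect((q[:,:2]*1000).astype(np.float32)); print(st[i],c[i],r,np.median(q[:,2]))
# tray
m=((z>.010)&(z<.022)).astype(np.uint8); m[:,:252]=0;m[:,316:]=0;m[:195]=0;m[278:]=0
q=P[m>0]; print('tray',cv2.minAreaRect((q[:,:2]*1000).astype(np.float32)),len(q))
# white dial
m=((z>.027)&(z<.038)&(s['im'].min(2)>120)).astype(np.uint8); m[:,:125]=0;m[:,190:]=0;m[:170]=0;m[240:]=0
q=P[m>0];print('dial',cv2.minEnclosingCircle((q[:,:2]*1000).astype(np.float32)),np.median(q[:,2]))
m=((z>.04)&(z<.075)).astype(np.uint8); m[:,:125]=0;m[:,190:]=0;m[:170]=0;m[240:]=0
n,l,st,c=cv2.connectedComponentsWithStats(m)
for i in range(1,n):
    q=P[l==i];print(st[i],np.r_[q.mean(0),q.min(0),q.max(0)])
cv2.imwrite('pics/crop0.png',cv2.resize(s['im'][160:300,115:325],None,fx=3.8,fy=3.8,interpolation=cv2.INTER_CUBIC))
E
```

```text
bench z 0.003043384597015697
[144 185  35  47 212] [167.7642 211.3679] ((565.0929565429688, 384.91510009765625), (76.65367889404297, 105.57361602783203), 63.4527473449707) 0.012031751599975715
[227 189  11  34 317] [231.6656 205.5584] ((570.8449096679688, 215.66810607910156), (24.041921615600586, 86.69061279296875), 88.53531646728516) 0.018688516004920164
[203 193  10  34 332] [207.503  209.5964] ((560.0261840820312, 277.4169006347656), (86.11431884765625, 24.013757705688477), 0.9908427000045776) 0.018295725251145423
[202 248  14  26 241] [208.4855 260.668 ] ((429.5935363769531, 272.97625732421875), (24.166812896728516, 61.69072723388672), 81.07011413574219) 0.01845316423137988
[125 251   5  37 141] [126.6879 272.4255] ((409.4586181640625, 477.87994384765625), (90.76725769042969, 10.845529556274414), 3.9340438842773438) 0.016239564111259153
[159 252  12  35 347] [164.536  269.3372] ((409.0723876953125, 383.49139404296875), (25.872037887573242, 85.01053619384766), 89.115966796875) 0.01834176635996898
[224 259  11  25 242] [228.9091 271.1364] ((403.2843017578125, 220.97738647460938), (
[... 2008 characters left out ...]
409]
[158 213   1   1   1] [0.5478 0.3973 0.0416 0.5478 0.3973 0.0416 0.5478 0.3973 0.0416]
[141 215   1   1   1] [0.543  0.44   0.0401 0.543  0.44   0.0401 0.543  0.44   0.0401]
[143 217   1   1   1] [0.5379 0.4347 0.0404 0.5379 0.4347 0.0404 0.5379 0.4347 0.0404]
[155 216   1   1   1] [0.5404 0.405  0.0401 0.5404 0.405  0.0401 0.5404 0.405  0.0401]
[165 216   2   1   2] [0.5403 0.3786 0.0405 0.5403 0.3774 0.0405 0.5403 0.3799 0.0405]
[145 218   1   1   1] [0.5352 0.4292 0.0418 0.5352 0.4292 0.0418 0.5352 0.4292 0.0418]
[159 218   1   1   1] [0.5353 0.3948 0.0402 0.5353 0.3948 0.0402 0.5353 0.3948 0.0402]
[160 224   9   7  46] [0.51   0.3764 0.0618 0.503  0.3696 0.0404 0.5176 0.3855 0.0698]
```

View pics/crop0.png

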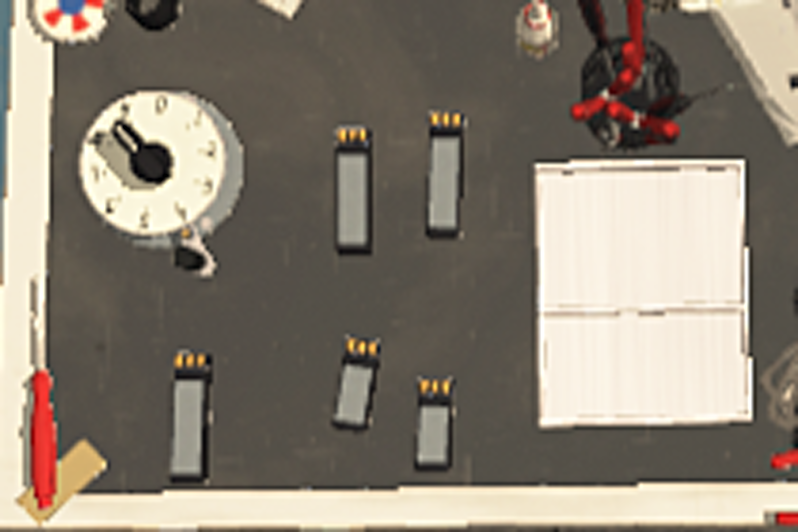

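```bash
python3 - <<'E'
from h import *
np.set_printoptions(precision=4,suppress=True)
s=read_state(); c=calibration('wrist'); R=s['tcp_rot'];R=np.array(R)
print('cam in tool',R.T@(np.array(c['xyz'])-s['position']),R.T@np.array(c['rotation']),c['fx'])
t=load('top0');P=cloud(t)
for (u0,u1,v0,v1) in[(265,300,150,200),(240,265,155,180),(120,170,110,170),(200,260,90,160),(325,365,225,270),(140,185,110,150)]:
    q=P[v0:v1,u0:u1].reshape(-1,3);q=q[q[:,2]>.03]
    if len(q): print((u0,v0),len(q),q.min(0),q.max(0))
# tray corners by white mask
im=t['im'];m=(im.min(2)>150).astype(np.uint8);m[:,:250]=0;m[:,318:]=0;m[:197]=0;m[:,:][280:]=0
v,u=np.nonzero(m);q=ray(t,u,v,.008);print('tray',cv2.minAreaRect((q[:,:2]*1000).astype(np.float32)))
E
```

```text
cam in tool [ 0.0831 -0.0012 -0.1471] [[ 0.0008 -0.9527 -0.3038]
 [ 1.      0.0004  0.0013]
 [-0.0011 -0.3038  0.9527]] 301.3574826768815
(265, 150) 873 [0.401  0.0417 0.03  ] [0.7121 0.1286 1.1343]
(240, 155) 114 [0.401  0.1158 0.0316] [0.6812 0.1653 1.1343]
(120, 110) 973 [0.401  0.1158 0.0302] [0.8207 0.501  1.1343]
(200, 90) 2188 [0.401  0.1158 0.03  ] [0.8745 0.2994 1.1343]
(325, 225) 1584 [ 0.401  -0.1169  0.0325] [0.5144 0.1158 1.1343]
(140, 110) 822 [0.401  0.1158 0.0302] [0.8207 0.4524 1.1343]
tray ((491.8397216796875, 81.61943054199219), (179.03695678710938, 141.79104614257812), 1.1154868602752686)
```

Call:
send_rows(plan=[[0,0,0,-0.02,-0.105],[0,0,0,-0.02,-0.105],[0,0,0,-0.02,-0.104],[0,-0.025,-0.025,0,0],[0,-0.025,-0.025,0,0],[0,-0.025,-0.025,0,0],[0,-0.025,-0.025,0,0],[0,-0.025,-0.025,0,0],[0,-0.025,-0.025,0,0],[0,-0.025,-0.025,0,0],[0,-0.025,-0.0,0,0],[0,-0.025,0,0,0],[0,-0.025,0,0,0],[0,-0.025,0,0,0],[0,0,0,0,0],[0,0,0,0,0],[0,0,0,0,0]])

```text
time_s: 1.52
position: [0.4669, 0.4192, 0.2958]
tcp_rot: [[-1.0, -0.0, -0.002], [-0.0, 1.0, -0.001], [0.002, -0.001, -1.0]]
force: [-0.5, -0.1, 0.1]
opening: 1.003
grasp_force: 0.0
```

```bash
python3 - <<'E'
from h import *
s=shot('wrist','w1')
E
```

```text
(no output)
```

View pics/w1.png

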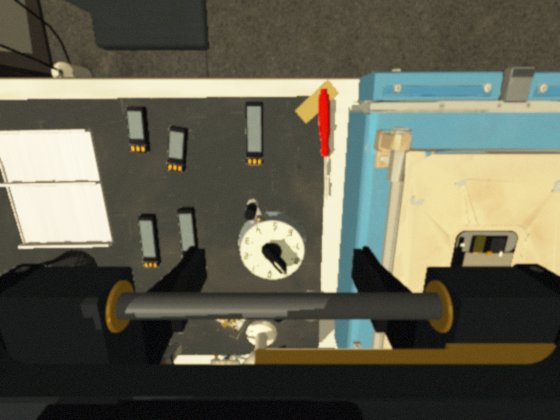

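The dial centre is near (272,248), with 0 at (270,275) and the nose pointing to about (286,272), so the pointer is on 9. I'll measure it precisely.

```bash
python3 - <<'E'
from h import *
np.set_printoptions(precision=4,suppress=True)
s=load('w1');im=s['im']
b=(im.min(2)>110).astype(np.uint8); b[:215]=0;b[283:]=0;b[:,:236]=0;b[:,308:]=0
n,l,st,c=cv2.connectedComponentsWithStats(b);i=1+np.argmax(st[1:,4]);print(st[i])
cs=max(cv2.findContours((l==i).astype(np.uint8),cv2.RETR_EXTERNAL,cv2.CHAIN_APPROX_NONE)[0],key=len)
h=cv2.convexHull(cs)[:,0]; q=ray(s,h[:,0],h[:,1],.033);
A=np.c_[2*q[:,:2],np.ones(len(q))];x=np.linalg.lstsq(A,(q[:,:2]**2).sum(1),rcond=None)[0];print('dial',x[:2],np.sqrt(x[2]+x[:2]@x[:2]))
C=x[:2]
k=((im.max(2)<60)&(l!=i)).astype(np.uint8)
uv=np.indices(k.shape); 
n,l2,st,c=cv2.connectedComponentsWithStats(k)
for j in range(1,n):
    if st[j,4]>25 and 236<c[j,0]<308 and 195<c[j,1]<283:
        v,u=np.nonzero(l2==j); q=ray(s,u,v,.06)[:,:2]; m=q.mean(0); w,V=np.linalg.eigh(np.cov(q.T)); print(st[j],c[j],m,'axis deg',np.degrees(np.arctan2(V[1,1],V[0,1])),((q-C)@V).min(0),((q-C)@V).max(0))
x0,y0=225,190
cv2.imwrite('pics/c1.png',cv2.resize(im[190:290,225:325],None,fx=6,fy=6,interpolation=cv2.INTER_CUBIC))
E
```

```text
[ 238  218   67   62 2728]
dial [0.5727 0.4054] 0.05015910123877992
[244 203  12  17 141] [249.9504 211.305 ] [0.5056 0.3796] axis deg 157.18997781943204 [0.0429 0.0402] [0.0563 0.0637]
[263 243  23  27 312] [273.6603 253.8269] [0.5679 0.411 ] axis deg -144.6411408568684 [-0.0194 -0.0278] [0.0036 0.019 ]
```

View pics/c1.png

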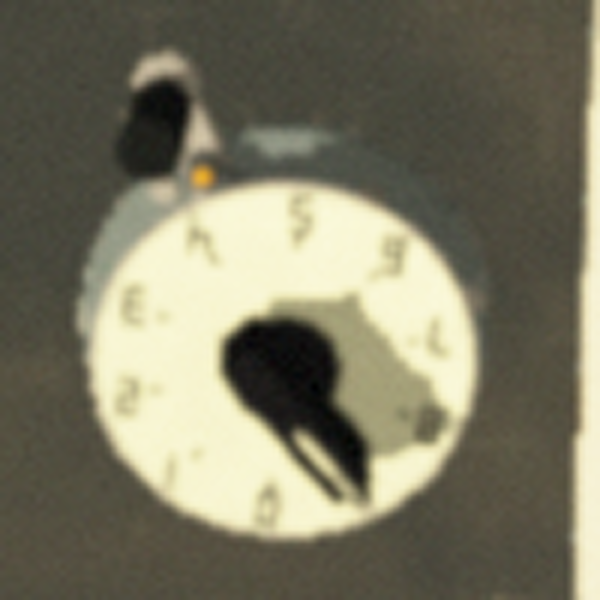

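```bash
python3 - <<'E'
from h import *
np.set_printoptions(precision=4,suppress=True)
s=load('w1')
a=ray(s,[274.2,282.5],[261.7,272.8],.06)[:,:2];d=a[1]-a[0];print('line',a,np.degrees(np.arctan2(d[1],d[0])))
print('centre',ray(s,272.3,249.8,.033)); a=ray(s,[225+267/6,225+300/6],[190+508/6,190+215/6],.033)[:,:2];d=a[0]-a[1];print('0-5',a,np.degrees(np.arctan2(d[1],d[0])))
print('posttop',ray(s,225+165/6,190+100/6,.063))
t=load('top0');im=t['im'];b=(im.min(2)>130).astype(np.uint8);b[:,:132]=0;b[:,182:]=0;b[:180]=0;b[226:]=0
n,l,st,c=cv2.connectedComponentsWithStats(b);i=1+np.argmax(st[1:,4]);print(st[i])
cs=max(cv2.findContours((l==i).astype(np.uint8),cv2.RETR_EXTERNAL,cv2.CHAIN_APPROX_NONE)[0],key=len)
h=cv2.convexHull(cs)[:,0];q=ray(t,h[:,0],h[:,1],.033);A=np.c_[2*q[:,:2],np.ones(len(q))];x=np.linalg.lstsq(A,(q[:,:2]**2).sum(1),rcond=None)[0];print('dial top',x[:2],np.sqrt(x[2]+x[:2]@x[:2]))
f=3.8;g=lambda x,y,z:ray(t,115+x/f,160+y/f,z)[0,:2]
print('0',g(161,103,.033),'nose',g(118,127,.06),'hub',g(150,163,.06),'post',g(190,256,.063))
# packs by label ray check z=.016, wrist
E
```

```text
line [[0.58   0.4117]
 [0.5975 0.4234]] 33.87553700425132
centre [[0.5742 0.4085 0.033 ]]
0-5 [[0.6158 0.4039]
 [0.5362 0.4126]] -6.203059996884643
posttop [[0.4982 0.3834 0.063 ]]
[ 136  184   43   42 1101]
dial top [0.5722 0.4014] 0.05405485924050209
0 [0.6154 0.4033] nose [0.5943 0.4236] hub [0.5705 0.4021] post [0.5094 0.3736]
```

```bash
python3 - <<'E'
from h import *
np.set_printoptions(precision=3,suppress=True)
for f in('top0',):
    P=cloud(load(f)).reshape(-1,3);P=P[(P[:,2]<1)&(P[:,2]>-.2)]
    for y in np.arange(.44,.6,.02):
        q=P[(abs(P[:,1]-y)<.01)&(P[:,0]>.38)&(P[:,0]<.68)]; print(round(y,2),len(q),q[:,2].max() if len(q) else 0)
    q=P[(P[:,0]>.59)&(P[:,0]<.8)&(P[:,1]<.5)&(P[:,1]>-.1)&(P[:,2]>.05)]
    for y in np.arange(-.1,.5,.05):
        w=q[(q[:,1]>=y)&(q[:,1]<y+.05)]; print('far',round(y,2),[ (round(x,2),round(w[abs(w[:,0]-x)<.02][:,2].max(),2)) for x in (.61,.65,.69,.73,.77) if (abs(w[:,0]-x)<.02).any()])
E
```

```text
0.44 841 0.0424666948755954
0.46 813 0.03843254340833835
0.48 911 0.021500570147246156
0.5 878 0.06952699026972642
0.52 3054 0.14800248720426257
0.54 1518 0.1526498254031068
0.56 1147 0.14020317669597904
0.58 1103 0.13957432525433855
far -0.1 [(0.61, np.float64(0.18)), (0.65, np.float64(0.22)), (0.69, np.float64(0.22)), (0.73, np.float64(0.24)), (0.77, np.float64(0.23))]
far -0.05 [(0.61, np.float64(0.18)), (0.65, np.float64(0.19)), (0.69, np.float64(0.22)), (0.73, np.float64(0.24)), (0.77, np.float64(0.26))]
far 0.0 [(0.61, np.float64(0.17)), (0.65, np.float64(0.15)), (0.69, np.float64(0.15)), (0.73, np.float64(0.24)), (0.77, np.float64(0.26))]
far 0.05 [(0.61, np.float64(0.14)), (0.65, np.float64(0.14)), (0.69, np.float64(0.19)), (0.73, np.float64(0.19)), (0.77, np.float64(0.24))]
far 0.1 [(0.61, np.float64(0.13)), (0.65, np.float64(0.16)), (0.69, np.float64(0.1)), (0.73, np.float64(0.17)), (0.77, np.float64(0.14))]
far 0.15 [(0.65, np.float64(0.1)), (0.69, np.float64(0.07)), (0.73, np.float64(0.16)), (0.77, np.float64(0.14))]
far 0.2 [(0.69, np.float64(0.15)), (0.73, np.float64(0.15)), (0.77, np.float64(0.11))]
far 0.25 [(0.73, np.float64(0.16)), (0.77, np.float64(0.15))]
far 0.3 [(0.73, np.float64(0.1)), (0.77, np.float64(0.15))]
far 0.35 [(0.73, np.float64(0.14)), (0.77, np.float64(0.14))]
far 0.4 [(0.61, np.float64(0.06)), (0.73, np.float64(0.13)), (0.77, np.float64(0.13))]
far 0.45 [(0.77, np.float64(0.06))]
```

Call:
send_rows(plan=[[110,-0.02,-0.002,0.01,-0.104],[110,0,0,0.01,-0.105],[110,0,0,0.01,-0.105],[110,0,0,0.01,-0.105],[110,0,0,0.01,-0.105],[110,0,0,0,0],[110,0,0,0,0],[110,0,0,0,0]])

```text
time_s: 2.23
position: [0.4875, 0.418, 0.2473]
tcp_rot: [[-0.866, -0.499, 0.001], [-0.499, 0.866, 0.0], [-0.001, 0.0, -1.0]]
force: [-0.1, 0.2, 0.3]
opening: 0.582
grasp_force: 0.0
```

Call:
send_rows(plan=[[255,0,0,0,-0.118],[255,0,0,0,-0.118],[255,0,0,0,-0.118],[255,0,0,0,-0.118],[255,0,0,0,-0.118],[255,0,0,0,-0.118],[255,0,0,0,-0.118],[255,0,0,0,-0.117],[255,-0.011,-0.03,0.02,0],[255,-0.011,-0.03,0.02,0],[255,-0.0117,-0.03,0.02,0],[255,0,-0.0161,0.03,0],[255,0,0,0.03,0],[255,0,0,0,0],[255,0,0,0,0],[255,0,0,0,0]])

```text
time_s: 3.57
position: [0.5973, 0.4409, 0.1287]
tcp_rot: [[-0.104, -0.995, 0.002], [-0.995, 0.104, 0.001], [-0.002, -0.002, -1.0]]
force: [0.3, -0.2, 0.9]
opening: 0.01
grasp_force: 0.0
```

```bash
python3 - <<'E'
from h import *
s=shot('wrist','w2')
E
```

```text
(no output)
```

View pics/w2.png

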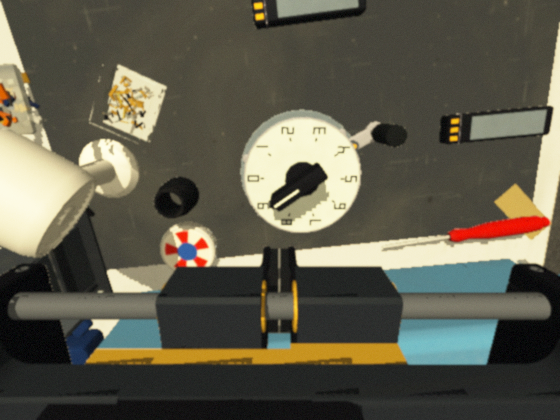

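The nose is at (273,205), hiding the 9, and 0 is at the left edge (254,178). The closed fingers at (280,255) are on the outer side of the nose. I'll refine the axis, post and loupe from this view.

```bash
python3 - <<'E'
from h import *
np.set_printoptions(precision=4,suppress=True)
s=load('w2');im=s['im']
b=(im.min(2)>110).astype(np.uint8); b[:100]=0;b[240:]=0;b[:,:225]=0;b[:,370:]=0
n,l,st,c=cv2.connectedComponentsWithStats(b);i=1+np.argmax(st[1:,4]);print(st[i])
cs=max(cv2.findContours((l==i).astype(np.uint8),cv2.RETR_EXTERNAL,cv2.CHAIN_APPROX_NONE)[0],key=len)
h=cv2.convexHull(cs)[:,0]; q=ray(s,h[:,0],h[:,1],.033)[:,:2]
for k in range(4):
    A=np.c_[2*q,np.ones(len(q))];x=np.linalg.lstsq(A,(q**2).sum(1),rcond=None)[0];r=np.sqrt(x[2]+x[:2]@x[:2]);e=np.linalg.norm(q-x[:2],axis=1)-r; print('dial',x[:2],r,len(q)); q=q[abs(e)<max(.001,1.5*e.std())]
print('nose tip',ray(s,273,207,.06),'hub',ray(s,304,176,.06),'post top',ray(s,391,131,.063),'postbase',ray(s,378,134,.027))
a=ray(s,[253,351],[178,178],.033)[:,:2];print('0',a,'tipfinger',ray(s,280,250,.115))
E
```

```text
[  240   109   130   124 10185]
dial [0.5738 0.4029] 0.05141363996643521 38
dial [0.5755 0.4039] 0.05032030369291408 34
dial [0.5755 0.4039] 0.05032030369291408 34
dial [0.5755 0.4039] 0.05032030369291408 34
nose tip [[0.6005 0.4211 0.06  ]] hub [[0.5756 0.4    0.06  ]] post top [[0.5143 0.3745 0.063 ]] postbase [[0.512  0.3789 0.027 ]]
0 [[0.6155 0.403 ]
 [0.5359 0.4112]] tipfinger [[0.5963 0.4309 0.115 ]]
```

Call:
send_rows(plan=[[255,0,0,0.025,0],[255,0,0,0.025,0],[255,0,0,0.0265,0],[255,0,0,0,0],[255,0,0,0,0],[255,0.005,0,0,0],[255,0.005,0,0,0],[255,0.004,0,0,0],[255,0.003,0,0,0],[255,0.003,0,0,0],[255,0.002,0,0,0],[255,0,0,0,0],[255,0,0,0,0]])

```text
time_s: 4.7
position: [0.5993, 0.4225, 0.054]
tcp_rot: [[-0.105, -0.994, 0.013], [-0.994, 0.105, 0.01], [-0.012, -0.012, -1.0]]
force: [5.7, 8.9, -2.6]
opening: 0.004
grasp_force: 4.7
```

```bash
python3 - <<'E'
from h import *
s=shot('wrist','w3')
E
```

```text
(no output)
```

View pics/w3.png

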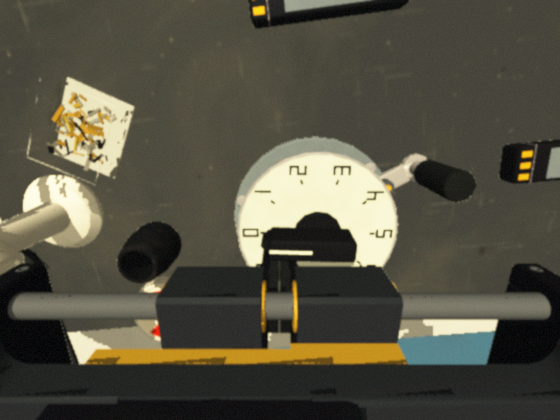

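The nose now lies along the tool face, pointing at the 0 at (250,232). I'll back off, rise and check.

Call:
send_rows(plan=[[255,-0.008,0,0,0],[255,-0.004,0,0,0],[255,0,0,-0.03,0],[255,0,0,-0.03,0],[255,0,0,-0.03,0],[255,0,0,-0.03,0],[255,0,0,0,0],[255,0,0,0,0],[255,0,0,0,0]])

```text
time_s: 5.5
position: [0.595, 0.4295, 0.1701]
tcp_rot: [[-0.103, -0.995, -0.001], [-0.995, 0.103, -0.001], [0.001, 0.001, -1.0]]
force: [-0.1, -1.1, 0.3]
opening: 0.006
grasp_force: 0.0
```

```bash
python3 - <<'E'
from h import *
s=shot('wrist','w4')
cv2.imwrite('pics/c4.png',cv2.resize(s['im'][60:260,200:460],None,fx=2.5,fy=2.5))
E
```

```text
(no output)
```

View pics/c4.png

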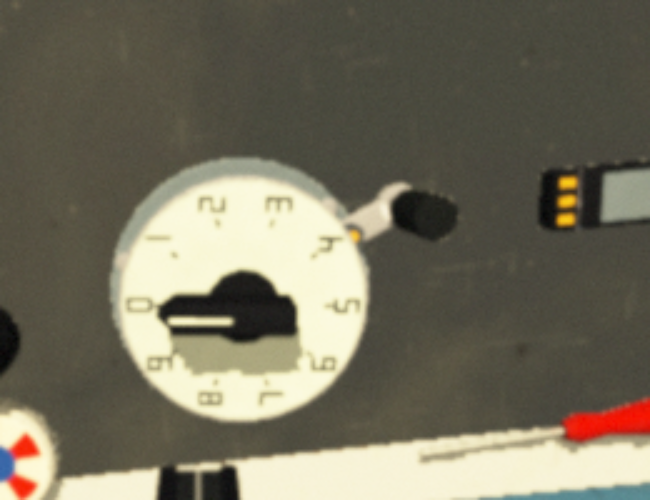

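The pointer stands on 0 with its detent engaged (crop: nose at (165,315), 0 at (140,303)). Next I'll go to the lever's right side.

Call:
send_rows(plan=[[255,0,0,0,-0.105],[255,0.028,0.029,0,0],[255,0.028,0.029,0,0],[255,0.028,0.03,0,0],[255,0,0,0,0],[255,0,0,0.03,0],[255,0,0,0.03,0],[255,0,0,0.03,0],[255,0,0,0.033,0],[255,0,0,0,0],[255,0,0,0,0],[255,0,0,0,0]])

```text
time_s: 6.55
position: [0.5083, 0.3461, 0.0474]
tcp_rot: [[0.001, -1.0, -0.0], [-1.0, -0.001, -0.0], [0.0, 0.0, -1.0]]
force: [0.7, 1.0, 1.1]
opening: 0.007
grasp_force: 0.0
```

```bash
python3 - <<'E'
from h import *
np.set_printoptions(precision=4,suppress=True)
s=shot('wrist','w5');print(s['t'],read_state()['force'])
E
```

```text
[0.5091 0.2606 0.1945] [-0.0887  0.4959 -0.0961]
```

View pics/w5.png

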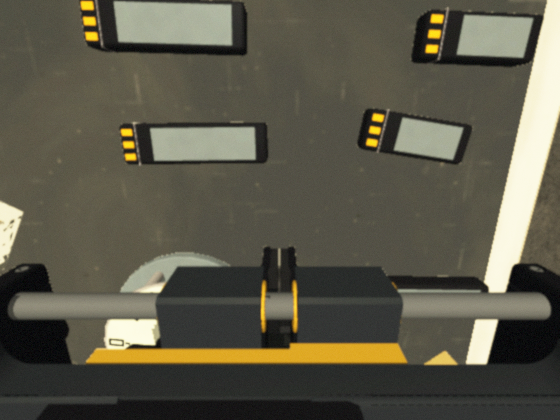

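The packs are clear of the fingers, which are at (280,255); the post is hidden behind them. Now the first stroke.

Call:
send_rows(plan=[[255,-0.012,0,0,0],[255,-0.012,0,0,0],[255,-0.012,0,0,0],[255,-0.012,0,0,0],[255,-0.008,0,0,0],[255,-0.005,0,0,0],[255,0,0,0,0],[255,0,0,0,0]])

```text
time_s: 7.27
position: [0.5074, 0.4075, 0.0475]
tcp_rot: [[0.002, -1.0, -0.0], [-1.0, -0.002, -0.0], [0.0, 0.0, -1.0]]
force: [-4.2, -1.9, 1.4]
opening: 0.005
grasp_force: 1.4
```

Call:
send_rows(plan=[[255,-0.003,0,0,0],[255,-0.002,0,0,0],[255,0,0,0,0],[255,0,0,0,0]])

```text
time_s: 7.6
position: [0.508, 0.4114, 0.0473]
tcp_rot: [[0.001, -1.0, -0.0], [-1.0, -0.001, -0.001], [0.001, 0.0, -1.0]]
force: [-3.7, -3.9, 3.5]
opening: 0.01
grasp_force: 2.3
```

Call:
send_rows(plan=[[255,-0.003,0,0,0],[255,0,0,0,0],[255,0,0,0,0]])

```text
time_s: 7.85
position: [0.5079, 0.4119, 0.0473]
tcp_rot: [[0.002, -1.0, -0.002], [-1.0, -0.002, -0.005], [0.005, 0.002, -1.0]]
force: [-3.4, -10.7, 5.3]
opening: 0.004
grasp_force: 5.2
```

```bash
python3 - <<'E'
from h import *
s=shot('top','t1')
cv2.imwrite('pics/ct1.png',cv2.resize(s['im'][150:290,115:255],None,fx=4,fy=4))
E
```

```text
(no output)
```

View pics/ct1.png

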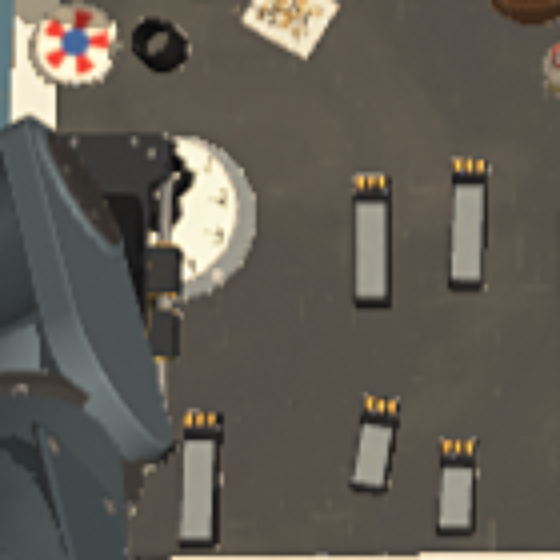

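The picture shows the arm over the counter at (150,270), and the force rise to 10.7 N says the lever is on its stop. I'll return it and stroke again.

Call:
send_rows(plan=[[255,0.015,0,0,0],[255,0.018,0,0,0],[255,0.018,0,0,0],[255,0.018,0,0,0],[255,0,0,0,0],[255,0,0,0,0],[255,0,0,0,0],[255,-0.012,0,0,0],[255,-0.012,0,0,0],[255,-0.012,0,0,0],[255,-0.012,0,0,0],[255,-0.012,0,0,0],[255,-0.006,0,0,0],[255,-0.003,0,0,0],[255,0,0,0,0],[255,0,0,0,0],[255,0,0,0,0]])

```text
time_s: 9.32
position: [0.5061, 0.4121, 0.0463]
tcp_rot: [[0.004, -1.0, -0.005], [-1.0, -0.004, -0.008], [0.008, 0.005, -1.0]]
force: [-3.4, -11.2, 2.8]
opening: 0.005
grasp_force: 5.7
```

Call:
send_rows(plan=[[255,0.015,0,0,0],[255,0.018,0,0,0],[255,0.018,0,0,0],[255,0.018,0,0,0],[255,0,0,0,0],[255,0,0,0,0],[255,0,0,0,0],[255,-0.012,0,0,0],[255,-0.012,0,0,0],[255,-0.012,0,0,0],[255,-0.012,0,0,0],[255,-0.012,0,0,0],[255,-0.006,0,0,0],[255,-0.003,0,0,0],[255,0,0,0,0],[255,0,0,0,0],[255,0,0,0,0]])

```text
time_s: 10.73
position: [0.5061, 0.4121, 0.0463]
tcp_rot: [[0.004, -1.0, -0.005], [-1.0, -0.004, -0.008], [0.008, 0.005, -1.0]]
force: [-2.4, -11.3, 2.8]
opening: 0.005
grasp_force: 5.7
```

Call:
send_rows(plan=[[255,0.015,0,0,0],[255,0.018,0,0,0],[255,0.018,0,0,0],[255,0.018,0,0,0],[255,0,0,0,0],[255,0,0,0,0],[255,0,0,0,0],[255,-0.012,0,0,0],[255,-0.012,0,0,0],[255,-0.012,0,0,0],[255,-0.012,0,0,0],[255,-0.012,0,0,0],[255,-0.006,0,0,0],[255,-0.003,0,0,0],[255,0,0,0,0],[255,0,0,0,0],[255,0,0,0,0]])

```text
time_s: 12.15
position: [0.5061, 0.4121, 0.0463]
tcp_rot: [[0.004, -1.0, -0.005], [-1.0, -0.004, -0.008], [0.008, 0.005, -1.0]]
force: [-2.8, -11.5, 2.5]
opening: 0.006
grasp_force: 5.7
```

Call:
send_rows(plan=[[255,0.015,0,0,0],[255,0.018,0,0,0],[255,0.018,0,0,0],[255,0.018,0,0,0],[255,0,0,-0.03,0],[255,0,0,-0.03,0],[255,0,0,-0.03,0],[255,0,0,-0.03,0],[255,-0.025,-0.03,0,0],[255,-0.025,-0.03,0,0],[255,-0.025,-0.03,0,0],[255,0,0,0,0],[255,0,0,0,0]])

```text
time_s: 13.23
position: [0.5997, 0.4239, 0.167]
tcp_rot: [[0.003, -1.0, 0.003], [-1.0, -0.003, 0.002], [-0.002, -0.003, -1.0]]
force: [-0.2, -0.1, -0.5]
opening: 0.01
grasp_force: 0.0
```

```bash
python3 - <<'E'
from h import *
s=shot('wrist','w6')
cv2.imwrite('pics/c6.png',s['im'][20:270,150:480])
E
```

```text
(no output)
```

View pics/c6.png

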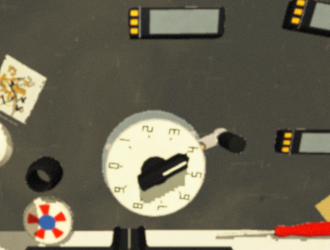

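After four strokes the nose points to 4 at (190,150) in the crop, and the lever is back. One more stroke, then the packs.

Call:
send_rows(plan=[[255,0.025,0.03,0,0],[255,0.025,0.03,0,0],[255,0.028,0.03,0,0],[255,0,0.001,0,0],[255,0,0,0.03,0],[255,0,0,0.03,0],[255,0,0,0.03,0],[255,0,0,0.03,0],[255,0,0,0,0],[255,0,0,0,0],[255,-0.012,0,0,0],[255,-0.012,0,0,0],[255,-0.012,0,0,0],[255,-0.012,0,0,0],[255,-0.012,0,0,0],[255,-0.006,0,0,0],[255,-0.003,0,0,0],[255,0,0,0,0],[255,0,0,0,0]])

```text
time_s: 14.87
position: [0.5065, 0.4119, 0.0483]
tcp_rot: [[0.003, -1.0, -0.0], [-1.0, -0.003, -0.001], [0.001, 0.0, -1.0]]
force: [-2.4, -4.2, 2.4]
opening: 0.009
grasp_force: 2.0
```

Call:
send_rows(plan=[[255,-0.003,0,0,0],[255,0,0,0,0],[255,0,0,0,0],[255,0.02,0,0,0],[255,0.02,0,0,0],[255,0.02,0,0,0],[255,0.02,0,0,0],[255,0,0,-0.04,0],[255,0,0,-0.04,0],[255,0,0,-0.04,0],[255,0,0,-0.04,0],[255,0,0,-0.04,0],[255,0,0,0,0.12],[255,0,0,0,0.12],[255,0,0,0,0.12],[255,0,0,0,0.12],[255,0,0,0,0.12],[255,0,0,0,0.12],[255,0,0,0,0.12]])

```text
time_s: 16.45
position: [0.5084, 0.3362, 0.2489]
tcp_rot: [[-0.748, -0.664, 0.005], [-0.664, 0.748, 0.003], [-0.005, -0.001, -1.0]]
force: [0.2, 0.1, 0.3]
opening: 0.009
grasp_force: 0.0
```

Call:
send_rows(plan=[[110,0,0,0,0.12],[110,0,0,0,0.12],[110,0,0,0,0.12],[110,0,0,0,0.12],[110,0,0,0,0.12],[110,0,0,0,0.131],[110,0.03,-0.02,0,0],[110,0.03,-0.03,0,0],[110,0.02,-0.04,0,0],[110,0,-0.01,0,0],[110,0,0,0,0],[110,0,0,0,0]])

```text
out of range: row 6 has 0.131, outside -0.125 to 0.125
```

Call:
send_rows(plan=[[110,0,0,0,0.121],[110,0,0,0,0.121],[110,0,0,0,0.121],[110,0,0,0,0.121],[110,0,0,0,0.121],[110,0,0,0,0.121],[110,0.026,-0.025,0,0],[110,0.026,-0.025,0,0],[110,0.026,-0.025,0,0],[110,0,0,0,0],[110,0,0,0,0]])

```text
time_s: 17.37
position: [0.4291, 0.2594, 0.2485]
tcp_rot: [[-1.0, -0.005, 0.003], [-0.005, 1.0, 0.001], [-0.003, 0.001, -1.0]]
force: [1.1, -0.1, 1.1]
opening: 0.564
grasp_force: 0.0
```

```bash
cat > packs.py <<'E'
from h import *
def packs(s,zt=.016):
    """grey labels + brass + black: use bright label blobs, and full dark outline via depth where possible"""
    P=cloud(s); z=P[...,2]; out=[]
    m=((z>.010)&(z<.024)&(P[...,0]>.36)&(P[...,0]<.64)&(P[...,1]<.46)&(P[...,1]>.17)).astype(np.uint8)
    n,l,st,c=cv2.connectedComponentsWithStats(m)
    for i in range(1,n):
        if st[i,4]<100: continue
        v,u=np.nonzero(l==i); q=ray(s,u,v,zt)[:,:2]
        (cx,cy),(w,h),a=cv2.minAreaRect((q*1000).astype(np.float32))
        if w<h: w,h,a=h,w,a-90
        if h>35 or w<50: continue
        g=s['im'].astype(int); lab=(l==i)&(g.min(2)>90); 
        vv,uu=np.nonzero(lab); o=ray(s,uu,vv,zt)[:,:2].mean(0) if lab.any() else None
        out.append((round(cx/1000,4),round(cy/1000,4),round(w),round(h),round((a+90)%180-90,1),None if o is None else o.round(4)))
    return out
E
python3 - <<'E'
from packs import *
s=shot('wrist','w7')
for p in packs(s): print(p)
print('top');t=shot('top','t7')
for p in packs(t): print(p)
P=cloud(s);im=s['im'];print(read_state()['position'])
cv2.imwrite('pics/w7.png',im)
E
```

```text
(0.4074, 0.3814, 84, 25, -0.1, array([0.4002, 0.3834]))
(0.4018, 0.2216, 62, 23, -1.9, array([0.3956, 0.2214]))
(0.4283, 0.2728, 62, 24, -8.6, array([0.4221, 0.2741]))
(0.5529, 0.277, 76, 23, 0.6, array([0.5516, 0.2769]))
(0.5579, 0.2157, 67, 23, -1.0, array([0.5614, 0.2159]))
top
(0.5705, 0.216, 86, 23, 0.5, array([0.567 , 0.2166]))
(0.5602, 0.2775, 86, 23, 0.9, array([0.5586, 0.2788]))
[0.43177286 0.26059338 0.24873502]
```

View pics/w7.png

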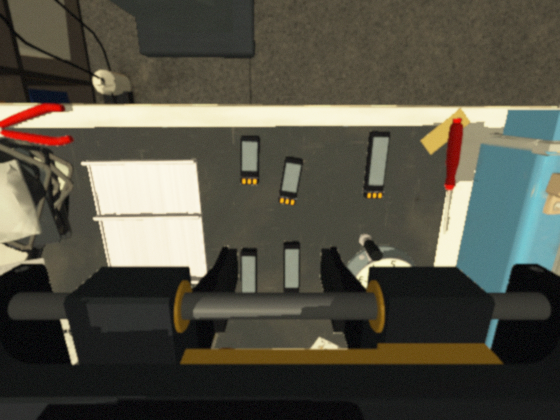

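All five packs agree between the two cameras. I'll pick the far-right long pack first, gripped slightly to the near side of its middle.

Call:
send_rows(plan=[[110,-0.031,-0.0112,0,0],[110,-0.031,-0.0112,0,0],[110,-0.031,-0.0112,0,0],[110,-0.031,-0.011,0,0],[110,0,0,0.038,0],[110,0,0,0.038,0],[110,0,0,0.038,0],[110,0,0,0.038,0],[110,0,0,0.038,0],[110,0,0,0,0],[110,0,0,0,0],[110,0,0,0,0]])

```text
time_s: 18.47
position: [0.5563, 0.2166, 0.0587]
tcp_rot: [[-1.0, -0.007, 0.004], [-0.007, 1.0, 0.001], [-0.004, 0.001, -1.0]]
force: [0.7, 0.3, 0.5]
opening: 0.567
grasp_force: 0.0
```

```bash
python3 - <<'E'
from packs import *
s=read_state();print(s['position'],s['tcp_rot'])
w=load('w7')
for n,uv in dict(nl=(83,162),nr=(197,160),ml=(97,217),mr=(205,214)).items(): print(n,ray(w,*uv,.016)[0])
t=load('top0');f=3.8;g=lambda x,y,z:ray(t,115+x/f,160+y/f,z)[0,:2]
for n,p in dict(fl=(535,161),fr=(747,158),nl=(540,426),nr=(752,422),ml=(540,311),mr=(745,307)).items(): print(n,g(*p,.016))
E
```

```text
[0.55627774 0.21655717 0.05867016] [[-9.99968478e-01 -6.65499322e-03  4.33054662e-03]
 [-6.65129046e-03  9.99977502e-01  8.68873044e-04]
 [-4.33623154e-03  8.40041932e-04 -9.99990246e-01]]
nl [0.4042696  0.01301999 0.016     ]
nr [0.40097226 0.15610951 0.016     ]
ml [0.47721667 0.0174829  0.016     ]
mr [0.47228651 0.16118731 0.016     ]
fl [0.57825132 0.15352895]
fr [0.57999826 0.00960434]
nl [0.40020511 0.14983412]
nr [0.40229152 0.00895039]
ml [0.47652978 0.14996515]
mr [0.47877869 0.0124704 ]
```

Call:
send_rows(plan=[[110,0,0,0.03,0],[110,0,0,0.0125,0],[110,0,0,0,0],[110,0,0,0,0],[255,0,0,0,0],[255,0,0,0,0],[255,0,0,0,0],[255,0,0,0,0],[255,0,0,0,0],[255,0,0,0,0],[255,0,0,-0.03,0],[255,0,0,-0.03,0],[255,0,0,-0.03,0],[255,0,0,0,0],[255,0,0,0,0]])

```text
time_s: 19.72
position: [0.555, 0.2159, 0.1063]
tcp_rot: [[-1.0, -0.006, 0.004], [-0.006, 1.0, 0.001], [-0.004, 0.001, -1.0]]
force: [-0.4, 0.2, -0.1]
opening: 0.274
grasp_force: 30.0
```

Call:
send_rows(plan=[[255,0.01,-0.036,0,-0.013],[255,0.01,-0.036,0,0],[255,0.01,-0.036,0,0],[255,0.0115,-0.036,0,0],[255,0,-0.0355,0,0],[255,0,0,0,0],[255,0,0,0,0],[255,0,0,0,0]])

```text
time_s: 20.38
position: [0.5145, 0.0356, 0.1035]
tcp_rot: [[-1.0, -0.018, -0.002], [-0.018, 1.0, 0.001], [0.002, 0.001, -1.0]]
force: [0.4, 0.5, -0.3]
opening: 0.272
grasp_force: 30.0
```

```bash
python3 - <<'E'
from packs import *
print(read_state()['position'],read_state()['opening'])
s=shot('wrist','w8')
E
```

```text
[0.51450765 0.03563364 0.10352911] 0.2717591827916963
```

View pics/w8.png

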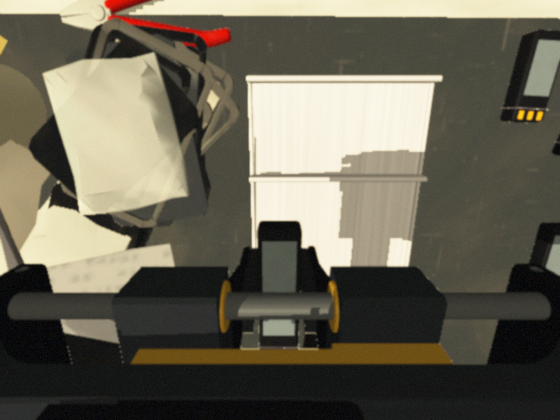

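The tray's near rail spans (247,78) to (441,78) and the middle rail (250,178) to (427,178). The held pack hangs at (280,230) over the left slot.

```bash
python3 - <<'E'
from packs import *
np.set_printoptions(precision=4,suppress=True)
s=load('w8');q=ray(s,[247,441,250,427],[78,78,178.5,178.5],.016);print(q)
# near end of held pack: z of underside ~ TCP .1035-.016+... top ~ .1035
print(ray(s,[259,300],[222,222],.104))
print(s['d'][215:240:6,280])
E
```

```text
[[0.4061 0.0097 0.016 ]
 [0.4035 0.1489 0.016 ]
 [0.4792 0.0111 0.016 ]
 [0.4766 0.1511 0.016 ]]
[[0.484  0.0236 0.104 ]
 [0.4836 0.0448 0.104 ]]
[0.2609 0.1683 0.16   0.1573 0.1592]
```

Call:
send_rows(plan=[[255,0.0005,0,0.025,0],[255,0,0,0.025,0],[255,0,0,0.015,0],[255,0,0,0.01,0],[255,0,0,0.006,0],[255,0,0,0.002,0],[255,0,0,0,0],[255,0,0,0,0]])

```text
time_s: 21.1
position: [0.5153, 0.0358, 0.0221]
tcp_rot: [[-1.0, -0.02, 0.001], [-0.02, 1.0, -0.0], [-0.001, -0.0, -1.0]]
force: [-0.4, -0.7, -0.8]
opening: 0.27
grasp_force: 30.0
```

Call:
send_rows(plan=[[255,0,0,0.003,0],[255,0,0,0,0],[255,0,0,0,0],[160,0,0,0,0],[160,0,0,0,0],[160,0,0,0,0],[160,0,0,0,0],[160,0,0,-0.02,0],[160,0,0,-0.03,0],[160,0,0,-0.03,0],[160,0,0,0,0],[160,0,0,0,0]])

```text
time_s: 22.1
position: [0.516, 0.0351, 0.1001]
tcp_rot: [[-1.0, -0.019, 0.004], [-0.019, 1.0, -0.001], [-0.004, -0.001, -1.0]]
force: [-0.6, 0.3, -0.1]
opening: 0.372
grasp_force: 0.0
```

```bash
cat > tray.py <<'E'
from h import *
# full check of dark pack blobs inside the tray, top camera; frame of tray
C=np.array([.4903,.0805]);a=np.radians(1.06);R=np.array([[np.cos(a),-np.sin(a)],[np.sin(a),np.cos(a)]])
def tray(s,zt=.019):
    im=s['im'].astype(int);P=cloud(s)
    m=((P[...,2]<.03)&(P[...,2]>.012)&(im.max(2)<205)&((im.max(2)<90)|((im.max(2)-im.min(2))<60))).astype(np.uint8)
    v,u=np.nonzero(np.ones_like(m));q=((ray(s,u,v,zt)[:,:2]-C)@R).reshape(*m.shape,2)
    m&=((abs(q[...,0])<.085)&(abs(q[...,1])<.072)).astype(np.uint8)
    n,l,st,c=cv2.connectedComponentsWithStats(m)
    for i in range(1,n):
        if st[i,4]<60: continue
        r=cv2.minAreaRect((q[l==i]*1000).astype(np.float32)); print('tray mm',np.round(r[0],1),np.round(r[1],1),round(r[2],1),'top z',round(float(np.median(P[l==i][:,2])),4))
E
python3 - <<'E'
from tray import *
from packs import packs
s=shot('top','t9');tray(s);print(read_state()['opening'])
for p in packs(s):print(p)
E
```

```text
0.3674600228196048
(0.5602, 0.2775, 86, 23, 0.9, array([0.5609, 0.2789]))
```

Call:
send_rows(plan=[[120,-0.0048,0.0345,0,0],[120,-0.0048,0.0345,0,0],[120,-0.0048,0.0345,0,0],[120,-0.0048,0.0345,0,0],[120,-0.0048,0.0345,0,0],[120,-0.0048,0.0345,0,0],[120,-0.005,0.0348,0,0],[120,0,0,0,0.013],[120,0,0,0.03,0],[120,0,0,0.03,0],[120,0,0,0,0],[120,0,0,0,0],[120,0,0,0,0]])

```text
time_s: 23.23
position: [0.5439, 0.2775, 0.0384]
tcp_rot: [[-1.0, -0.006, -0.001], [-0.006, 1.0, -0.0], [0.001, -0.0, -1.0]]
force: [-0.4, -0.3, -0.2]
opening: 0.528
grasp_force: 0.0
```

```bash
python3 - <<'E'
from tray import *
from packs import packs
s=shot('top','t10');tray(s);print(read_state()['position'])
for p in packs(s):print(p)
E
```

```text
tray mm [ 40.9 -46.3] [83.  23.8] 0.4 top z 0.0214
[0.54465062 0.27769191 0.03932932]
(0.4034, 0.2211, 61, 24, -2.5, array([0.3976, 0.2217]))
```

Call:
send_rows(plan=[[120,0,0,0.015,0],[120,0,0,0.0078,0],[120,0,0,0,0],[120,0,0,0,0],[255,0,0,0,0],[255,0,0,0,0],[255,0,0,0,0],[255,0,0,0,0],[255,0,0,0,0],[255,0,0,0,0],[255,0,0,-0.03,0],[255,0,0,-0.03,0],[255,0,0,-0.03,0],[255,0,0,0,0],[255,0,0,0,0]])

```text
time_s: 24.53
position: [0.5451, 0.2784, 0.1077]
tcp_rot: [[-1.0, -0.006, 0.004], [-0.006, 1.0, 0.001], [-0.004, 0.001, -1.0]]
force: [0.6, 0.7, -0.7]
opening: 0.273
grasp_force: 30.0
```

Call:
send_rows(plan=[[255,0.006,-0.033,0,0],[255,0.006,-0.033,0,0],[255,0.006,-0.033,0,0],[255,0.006,-0.033,0,0],[255,0.006,-0.033,0,0],[255,0.0057,-0.0322,0,0],[255,0,0,0.02,-0.013],[255,0,0,0.02,0],[255,0,0,0,0],[255,0,0,0,0],[255,0,0,0,0]])

```text
time_s: 25.45
position: [0.5091, 0.0808, 0.0654]
tcp_rot: [[-1.0, -0.02, -0.001], [-0.02, 1.0, 0.0], [0.001, 0.0, -1.0]]
force: [0.8, -0.4, -0.5]
opening: 0.274
grasp_force: 30.0
```

```bash
python3 - <<'E'
from tray import *
np.set_printoptions(precision=4,suppress=True)
r=read_state();print(r['position'],r['opening'])
s=shot('wrist','w11');g=s['im'].min(2).astype(int)
# rail row transitions in columns left/right of pack, plus held pack near end along its column
P=cloud(s);z=P[...,2]
zc=r['position'][2]
m=(abs(z-zc)<.008)&(P[...,0]<.55)&(abs(P[...,1]-r['position'][1])<.013)
q=P[m];print('held near end x',np.percentile(q[:,0],[0.5,2,5]),np.median(q[:,2]),q[:,1].min(),q[:,1].max())
E
```

```text
[0.5091 0.0808 0.0654] 0.27443423663942856
held near end x [0.4811 0.4813 0.4819] 0.06443562514784083 0.06784289465158053 0.09374666885213005
```

Call:
send_rows(plan=[[255,-0.0025,0,0,0],[255,0,0,0.02,0],[255,0,0,0.014,0],[255,0,0,0.007,0],[255,0,0,0.003,0],[255,0,0,0,0],[255,0,0,0,0],[255,0,0,0,0]])

```text
time_s: 26.17
position: [0.5125, 0.0806, 0.0225]
tcp_rot: [[-1.0, -0.019, 0.001], [-0.019, 1.0, -0.0], [-0.001, -0.0, -1.0]]
force: [-0.7, 0.3, -1.5]
opening: 0.278
grasp_force: 30.0
```

Call:
send_rows(plan=[[255,0,0,0.0025,0],[255,0,0,0,0],[170,0,0,0,0],[170,0,0,0,0],[170,0,0,0,0],[170,0,0,0,0],[170,0,0,-0.02,0],[170,0,0,-0.03,0],[170,0,0,-0.03,0],[170,0.0125,0.0337,0,0],[120,0.0125,0.0337,0,0],[120,0.0125,0.0337,0,0],[120,0.0125,0.0337,0,0],[120,0.0125,0.0337,0,0],[120,0.0125,0.0337,0,0],[120,0.0125,0.0337,0,0],[120,0.0125,0.0337,0,0],[120,0.0133,0.0341,0,0],[120,0,0,0,0.019]])

```text
time_s: 27.75
position: [0.3904, 0.3874, 0.0995]
tcp_rot: [[-1.0, -0.005, 0.001], [-0.005, 1.0, 0.003], [-0.001, 0.003, -1.0]]
force: [0.0, -0.5, -0.1]
opening: 0.529
grasp_force: 0.0
```

```bash
python3 - <<'E'
from tray import *
from packs import packs
s=shot('top','t12');tray(s);r=read_state();print(r['position'],r['tcp_rot'])
for p in packs(s):print(p)
for p in packs(shot('wrist','w12')):print('w',p)
E
```

```text
tray mm [38.  -1.3] [23.  84.9] 88.6 top z 0.0217
tray mm [ 40.9 -46.3] [83.  23.8] 0.4 top z 0.0218
[0.39127048 0.38479267 0.09931216] [[-9.99991224e-01 -4.12757278e-03  7.17404509e-04]
 [-4.12701899e-03  9.99991186e-01  7.71709221e-04]
 [-7.20583472e-04  7.68741706e-04 -9.99999445e-01]]
(0.4297, 0.2729, 62, 25, -9.5, array([0.4244, 0.2747]))
(0.4033, 0.221, 61, 24, -2.7, array([0.3974, 0.2218]))
w (0.4066, 0.3832, 85, 23, -0.5, array([0.4003, 0.3834]))
w (0.4005, 0.2239, 62, 26, -1.4, array([0.3953, 0.2219]))
```

Call:
send_rows(plan=[[120,-0.001,0,0.03,0],[120,0,0,0.03,0],[120,0,0,0.02,0],[120,0,0,0.0035,0],[120,0,0,0,0],[120,0,0,0,0],[255,0,0,0,0],[255,0,0,0,0],[255,0,0,0,0],[255,0,0,0,0],[255,0,0,0,0],[255,0,0,0,0],[255,0,0,-0.03,0],[255,0,0,-0.03,0],[255,0,0,-0.03,0],[255,0,0,0,0],[255,0,0,0,0]])

```text
time_s: 29.27
position: [0.3946, 0.3827, 0.1073]
tcp_rot: [[-1.0, -0.001, 0.003], [-0.001, 1.0, 0.002], [-0.003, 0.002, -1.0]]
force: [-0.4, 0.2, -1.7]
opening: 0.27
grasp_force: 30.0
```

Call:
send_rows(plan=[[255,-0.0149,-0.032,0,0],[255,-0.0149,-0.032,0,0],[255,-0.0149,-0.032,0,0],[255,-0.0149,-0.032,0,0],[255,-0.0149,-0.032,0,0],[255,-0.0149,-0.032,0,0],[255,-0.0149,-0.032,0,0],[255,-0.0148,-0.0317,0,0],[255,0,0,0,-0.018],[255,0,0,0.02,0],[255,0,0,0.02,0],[255,0,0,0,0],[255,0,0,0,0],[255,0,0,0,0]])

```text
time_s: 30.43
position: [0.5124, 0.1268, 0.0654]
tcp_rot: [[-1.0, -0.019, -0.001], [-0.019, 1.0, -0.0], [0.001, 0.0, -1.0]]
force: [0.6, 0.7, -0.6]
opening: 0.271
grasp_force: 30.0
```

```bash
cat > held.py <<'E'
from tray import *
np.set_printoptions(precision=4,suppress=True)
r=read_state();print(r['position'],r['opening'])
s=shot('wrist','wh');P=cloud(s);z=P[...,2];zc=r['position'][2]
m=(abs(z-zc)<.008)&(P[...,0]<.55)&(abs(P[...,1]-r['position'][1])<.013)
q=P[m];print('held near end x',np.percentile(q[:,0],[0.5,2,5]),np.median(q[:,2]),q[:,1].min(),q[:,1].max())
E
python3 held.py
```

```text
[0.5124 0.1268 0.0654] 0.2712589863373698
held near end x [0.4831 0.4834 0.4839] 0.0645232387718684 0.11383535631049059 0.13971955463559307
```

Call:
send_rows(plan=[[255,0,0,0.02,0],[255,0,0,0.014,0],[255,0,0,0.008,0],[255,0,0,0.0035,0],[255,0,0,0,0],[255,0,0,0,0],[255,0,0,0,0],[170,0,0,0,0],[170,0,0,0,0],[170,0,0,0,0],[170,0,0,0,0],[170,0,0,-0.02,0],[170,0,0,-0.03,0],[170,0,0,-0.03,0],[170,0,0,0,0]])

```text
time_s: 31.73
position: [0.5162, 0.1266, 0.1049]
tcp_rot: [[-1.0, -0.018, 0.01], [-0.018, 1.0, 0.0], [-0.01, 0.0, -1.0]]
force: [0.5, 0.7, 1.1]
opening: 0.329
grasp_force: 0.0
```

Call:
send_rows(plan=[[145,0.0163,0.0296,0,0],[145,0.0163,0.0296,0,0],[145,0.0163,0.0296,0,0],[145,0.0163,0.0296,0,0],[145,0.0164,0.0294,0,0],[145,0,0,0,0.09],[145,0,0,0,0.09],[145,0,0,0,0],[145,0,0,0,0],[145,0,0,0,0]])

```text
time_s: 32.57
position: [0.4288, 0.2724, 0.1001]
tcp_rot: [[-0.987, 0.16, -0.0], [0.16, 0.987, -0.0], [0.0, -0.0, -1.0]]
force: [-0.4, -0.5, 0.4]
opening: 0.437
grasp_force: 0.0
```

```bash
python3 - <<'E'
from tray import *
from packs import packs
s=shot('top','t13');tray(s);r=read_state();print(r['position'],r['tcp_rot'],r['opening'])
for p in packs(s):print(p)
for p in packs(shot('wrist','w13')):print('w',p)
E
```

```text
tray mm [39.  44.7] [23.  84.9] 89.0 top z 0.0216
tray mm [38.  -1.3] [23.  84.9] 88.6 top z 0.0217
tray mm [ 40.9 -46.4] [83.  23.8] 0.2 top z 0.0216
[0.42891116 0.27227496 0.10011471] [[-9.87043721e-01  1.60451450e-01 -1.56201962e-04]
 [ 1.60451462e-01  9.87043729e-01 -7.33729563e-05]
 [ 1.42405369e-04 -9.74851490e-05 -9.99999985e-01]] 0.4275365572346085
w (0.4011, 0.222, 61, 25, -2.7, array([0.3953, 0.2215]))
w (0.4271, 0.273, 61, 24, -8.4, array([0.422 , 0.2741]))
```

Call:
send_rows(plan=[[145,0,0,0.03,0],[145,0,0,0.03,0],[145,0,0,0.02,0],[145,0,0,0.004,0],[145,0,0,0,0],[145,0,0,0,0],[255,0,0,0,0],[255,0,0,0,0],[255,0,0,0,0],[255,0,0,0,0],[255,0,0,0,0],[255,0,0,0,0],[255,0,0,-0.03,0],[255,0,0,-0.03,0],[255,0,0,-0.03,0],[255,0,0,0,0],[255,0,0,0,0]])

```text
time_s: 34.08
position: [0.4295, 0.2731, 0.1076]
tcp_rot: [[-0.987, 0.161, 0.003], [0.161, 0.987, 0.001], [-0.003, 0.002, -1.0]]
force: [0.4, -0.2, -0.4]
opening: 0.274
grasp_force: 30.0
```

Call:
send_rows(plan=[[255,0,0,0,-0.09],[255,0,0,0,-0.09],[255,-0.0018,-0.0317,0,0],[255,-0.0018,-0.0317,0,0],[255,-0.0018,-0.0317,0,0],[255,-0.0018,-0.0317,0,0],[255,-0.0018,-0.0319,0,0],[255,0,0,0.02,0],[255,0,0,0.02,0],[255,0,0,0,0],[255,0,0,0,0],[255,0,0,0,0]])

```text
time_s: 35.08
position: [0.44, 0.1144, 0.0659]
tcp_rot: [[-1.0, -0.019, -0.002], [-0.019, 1.0, -0.0], [0.002, 0.0, -1.0]]
force: [0.2, 0.1, 0.1]
opening: 0.267
grasp_force: 30.0
```

```bash
python3 held.py; python3 -c "
from h import *
print(read_state()['tcp_rot'])"
```

```text
[0.44   0.1144 0.0659] 0.2665902323499151
held near end x [0.4081 0.4083 0.4089] 0.06423564939456419 0.10141813647959463 0.12737049674370915
[[-9.99818328e-01 -1.90585164e-02 -2.90411757e-04]
 [-1.90585183e-02  9.99818370e-01  3.83045336e-06]
 [ 2.90286006e-04  9.36457526e-06 -9.99999958e-01]]
```

Call:
send_rows(plan=[[255,-0.0015,0,0.02,0],[255,0,0,0.014,0],[255,0,0,0.008,0],[255,0,0,0.0035,0],[255,0,0,0,0],[255,0,0,0,0],[255,0,0,0,0],[160,0,0,0,0],[160,0,0,0,0],[160,0,0,0,0],[160,0,0,0,0],[160,0,0,-0.02,0],[160,0,0,-0.03,0],[160,0,0,-0.03,0],[160,0,0,0,0]])

```text
time_s: 36.38
position: [0.4446, 0.1143, 0.1047]
tcp_rot: [[-1.0, -0.018, 0.008], [-0.018, 1.0, 0.0], [-0.008, -0.0, -1.0]]
force: [-0.3, 0.1, 0.6]
opening: 0.375
grasp_force: 0.0
```

Call:
send_rows(plan=[[145,0.0095,0.027,0,0],[145,0.0095,0.027,0,0],[145,0.0095,0.027,0,0],[145,0.0095,0.027,0,0],[145,0,0,0,0.065],[145,0,0,0,0],[145,0,0,0,0],[145,0,0,0,0]])

```text
time_s: 37.05
position: [0.4023, 0.221, 0.1006]
tcp_rot: [[-0.999, 0.046, -0.0], [0.046, 0.999, -0.0], [0.0, -0.0, -1.0]]
force: [-0.5, 0.9, -0.1]
opening: 0.431
grasp_force: 0.0
```

```bash
python3 - <<'E'
from tray import *
from packs import packs
s=shot('top','t14');tray(s);r=read_state();print(r['position'],r['tcp_rot'],r['opening'])
for p in packs(s):print(p)
for p in packs(shot('wrist','w14')):print('w',p)
E
```

```text
tray mm [39. 46.] [25.6 84.9] 88.8 top z 0.0217
tray mm [38.  -1.3] [23.  84.9] 88.6 top z 0.0219
tray mm [ 40.9 -46.4] [83.  23.8] 0.3 top z 0.0216
tray mm [-46.6  33.8] [22.8 60.5] 88.8 top z 0.0214
[0.40247174 0.2208444  0.10060397] [[-9.98893996e-01  4.70189669e-02 -4.78572606e-05]
 [ 4.70189722e-02  9.98893990e-01 -1.16142224e-04]
 [ 4.23434426e-05 -1.18263970e-04 -9.99999992e-01]] 0.43109414900377974
w (0.4005, 0.2207, 61, 23, -2.3, array([0.3955, 0.2212]))
```

Call:
send_rows(plan=[[145,0,0,0.03,0],[145,0,0,0.03,0],[145,0,0,0.02,0],[145,0,0,0.0045,0],[145,0,0,0,0],[145,0,0,0,0],[255,0,0,0,0],[255,0,0,0,0],[255,0,0,0,0],[255,0,0,0,0],[255,0,0,0,0],[255,0,0,0,0],[255,0,0,-0.03,0],[255,0,0,-0.03,0],[255,0,0,-0.03,0],[255,0,0,0,0],[255,0,0,0,0]])

```text
time_s: 38.57
position: [0.403, 0.2218, 0.1075]
tcp_rot: [[-0.999, 0.047, 0.004], [0.047, 0.999, 0.001], [-0.004, 0.001, -1.0]]
force: [-0.8, -0.5, -1.2]
opening: 0.273
grasp_force: 30.0
```

Call:
send_rows(plan=[[255,0,0,0,-0.065],[255,-0.0061,-0.0296,0,0],[255,-0.0061,-0.0296,0,0],[255,-0.0061,-0.0296,0,0],[255,-0.0061,-0.0296,0,0],[255,-0.0061,-0.0296,0,0],[255,-0.0061,-0.0298,0,0],[255,0,0,0.02,0],[255,0,0,0.02,0],[255,0,0,0,0],[255,0,0,0,0],[255,0,0,0,0]])

```text
time_s: 39.57
position: [0.4413, 0.0447, 0.0659]
tcp_rot: [[-1.0, -0.019, -0.002], [-0.019, 1.0, 0.0], [0.002, 0.0, -1.0]]
force: [-0.4, 0.5, -1.5]
opening: 0.269
grasp_force: 30.0
```

```bash
python3 held.py
```

```text
[0.4413 0.0447 0.0659] 0.269364093142698
held near end x [0.4094 0.4096 0.4102] 0.06421289210636262 0.03176621330959138 0.05769072018436243
```

Centre comes out at 0.4405, against a target of about 0.442. I'll lower, release, then lift and move off to see the tray.

Call:
send_rows(plan=[[255,-0.0015,0,0.02,0],[255,0,0,0.014,0],[255,0,0,0.008,0],[255,0,0,0.0035,0],[255,0,0,0,0],[255,0,0,0,0],[255,0,0,0,0],[160,0,0,0,0],[160,0,0,0,0],[160,0,0,0,0],[160,0,0,0,0],[160,0,0,-0.02,0],[160,0,0,-0.03,0],[160,0,0,-0.03,0],[160,0,0,-0.03,0],[160,0,0,-0.03,0],[160,0,0,0,0]])

```text
time_s: 41.03
position: [0.4465, 0.0441, 0.1654]
tcp_rot: [[-1.0, -0.019, 0.01], [-0.019, 1.0, -0.002], [-0.01, -0.002, -1.0]]
force: [0.6, 0.2, 0.5]
opening: 0.374
grasp_force: 0.0
```

Call:
send_rows(plan=[[160,0,0.035,-0.02,0],[160,0,0.035,-0.02,0],[160,0,0.035,-0.02,0],[160,0,0.035,0,0],[160,0,0.035,0,0],[160,0,0.035,0,0],[160,0,0.035,0,0],[160,0,0,0,0],[160,0,0,0,0],[160,0,0,0,0],[160,0,0,0,0]])

```text
time_s: 41.95
position: [0.4386, 0.2881, 0.2203]
tcp_rot: [[-1.0, -0.017, -0.001], [-0.017, 1.0, -0.001], [0.001, -0.001, -1.0]]
force: [-0.6, -0.7, 0.7]
opening: 0.376
grasp_force: 0.0
```

```bash
python3 - <<'E'
from tray import *
from packs import packs
s=shot('top','t15');tray(s);r=read_state();print(r['position'],r['time_s'])
for p in packs(s):print(p)
w=shot('wrist','w15')
a=cv2.resize(s['im'][180:290,110:330],(800,400));b=cv2.resize(w['im'][80:300],(509,200));o=np.zeros((600,800,3),np.uint8);o[:400]=a;o[400:,:509]=b
cv2.imwrite('pics/fin.png',o)
E
```

```text
tray mm [39.  44.7] [23.  84.9] 89.0 top z 0.0216
tray mm [38.  -1.3] [23.  84.9] 88.6 top z 0.0214
tray mm [ 40.9 -46.4] [83.  23.8] 0.2 top z 0.0218
tray mm [-46.6  33.8] [22.8 60.5] 88.8 top z 0.0218
tray mm [-47.  -35.9] [59.  23.5] 1.4 top z 0.0214
[0.43880348 0.28795742 0.220399  ] 42.0
```

View pics/fin.png

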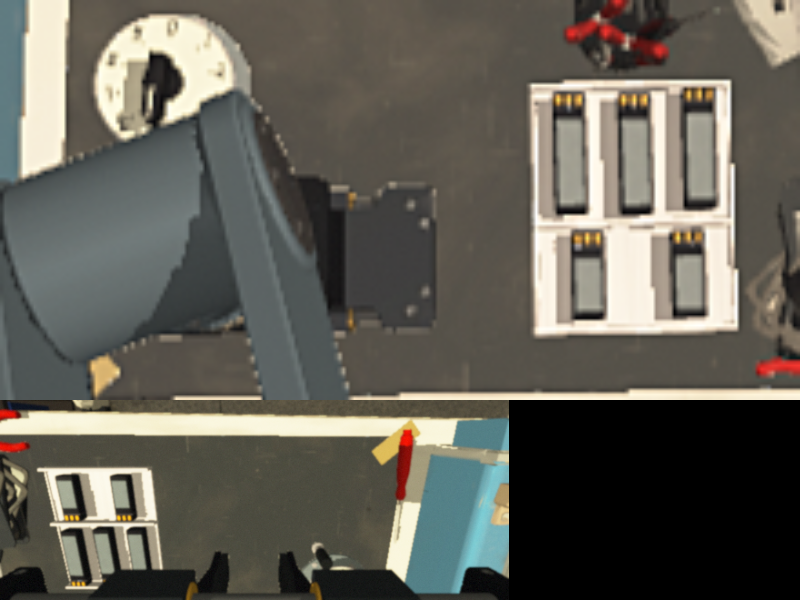

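```bash
python3 - <<'E'
from tray import *
s=load('t15');P=cloud(s);q=(P[...,:2]-C)@R
for y in(-.046,-.001,.045):
    for x0 in(-.008,.01,.03,.05,.065,.075,.08):
        m=(abs(q[...,1]-y)<.008)&(abs(q[...,0]-x0)<.004); print(x0,round(float(np.median(P[m][:,2])),4),end=' | ')
    print()
w=load('w15')
print('post top',[ray(w,320/509*560,80+(547-400)/200*220,.063)[0]])
E
```

```text
-0.008 0.0072 | 0.01 0.0218 | 0.03 0.0208 | 0.05 0.0222 | 0.065 0.0204 | 0.075 0.0214 | 0.08 0.0217 | 
-0.008 0.0174 | 0.01 0.0211 | 0.03 0.0224 | 0.05 0.0221 | 0.065 0.0219 | 0.075 0.0213 | 0.08 0.0215 | 
-0.008 0.0099 | 0.01 0.0224 | 0.03 0.0216 | 0.05 0.0213 | 0.065 0.021 | 0.075 0.0218 | 0.08 0.0211 | 
post top [array([0.48631838, 0.36796607, 0.063     ])]
```

```bash
python3 -c "
from rig import *
print(hand_in())"
```

```text
the job is handed in; nothing more can be done
None
```

The job is handed in, with no pass/fail result returned: three long and two short packs lie flat in their rows, five lever strokes were counted, the pointer looked to be on 5 in the last (partly hidden) view and the lever back at rest, and I left the glue bottle, loupe and jar alone.

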